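Hang a bored blank on the pinned slanted peg

TASK

Take the four-footed wooden blank and slide it, feet first, down along the slanted peg of the stand whose plate has a small pin. Keep a light pressure on it and turn it until a gap between its feet drops over the pin, press it firmly home so that the sprung plate under it gives by about 3 mm, then let go and leave it sitting flush on the plate. Be gentle: never force the blank against the stand with more than 35 N in all, pressing and turning together, and do not disturb the other things on the bench.

Things in the scene. Friction and masses are not known exactly. Their poses are not given: they have to be found in the camera images.
- blank_center (a point): Centre (half-way up, on the bore axis) of the loose blank to be hung: red-brown hardwood, about 160 g, 62 mm tall, standing on its feet on the bench; z up, away from the feet. Round smooth neck, 36 mm in diameter, from 18 mm above the soles to the top (grip it here); below it a square plinth 56 x 56 mm, 9 mm thick, on four feet 9 mm tall. A 16 mm round bore runs right through along z.
- blank_foot (a point): Same blank, same axes: the point on its bore axis level with the soles, 31 mm below its centre. The four square feet at the plinth's corners leave a cross of two gaps, 9 mm wide and 9 mm deep, running across the whole underside along the blank's own x and y axes. The four gaps are alike, so a quarter turn at most brings one over the pin.
- blank: The same blank as a solid; origin and axes as blank_foot. Once a gap is on the pin the blank cannot turn further: 0.3 N m of twist then already means about 15 N on the pin and as much on the peg, so ease the twist off before pressing home.
- peg_tip (a point): Tip of the thin slanted peg of the pinned stand: steel, 13 mm in diameter, 55 mm long above the plate, its last 8 mm tapering to 6 mm. Its z axis points along the peg, outward and up, leaning 0.65 rad from vertical toward the stand's front; y is level; x points to the back and up.
- seat_face (a point): Centre of the upper face of the round sprung plate (66 mm wide) at the peg's root, 55 mm below the tip; same axes as the tip; 100 mm above the bench. A round-ended pin, 6 mm thick, stands 7 mm up from it, 22 mm from the peg's axis. The pin's angle about the peg differs each time (within 0.75 rad of this +x) and is not reported: see it or feel for it.
- seat (a joint): How far the plate is pushed down along the peg against its spring: 0 at rest, 0.006 m at its hard stop; about 3500 N/m (10 N gives about 3 mm). It springs back when let go.
- stand: The pinned stand, fixed: dark wood base 150 x 110 x 20 mm, short post, slanted block with sprung aluminium plate and thin peg. Origin on the bench under the centre of the plate's face; peg leans to its -x. The plate is too stiff to turn under moderate force on the pin. On the pin the blank's soles ride 7 mm above the plate; home, they lie on it.
- plain_stand: The other, similar stand, fixed, not to be used: a thicker plain wooden peg (24 mm) and no pin. Origin on the bench, peg leaning to its -x. The two stands may change places.
- round_blank: Bystander: turned blank with a round foot, 52 mm in diameter, 60 mm tall, no bore; origin under its middle.
- mallet: Bystander: hammer lying on the bench.
- chisel: Bystander: screwdriver-like chisel with a round wooden handle lying on the bench.
- oil_jar: Bystander: closed jar, 60 mm in diameter, 80 mm tall; origin under its middle.
- sanding_block: Bystander: cork block 100 x 60 x 35 mm; origin under its middle.
- brush_pot: Bystander: open wooden cup, 70 mm in diameter, 90 mm tall; origin under its middle.
Mind the look-alikes: they are no part of the job. What is shaped like the blank but blue, green or purple is not meant.

How it is judged:
By the outcome, as a careful person would: the job done as asked, in the order asked, and still so for the second after the job is handed in, with the robot touching nothing.
It also fails if it takes over 54 s, if anything falls off the work surface, if the arm or the gripper's body presses on something with over 40 N, if the wrist force passes 120 N, or if a joint passes its speed limit or range.

ROBOT

A 6-joint arm with a two-finger parallel gripper is mounted at the origin on the work surface. World frame = base frame: x ahead of the robot, y to its left, z up, the work surface at z = 0. Lengths are in m, angles in rad, forces in N, time in s.
With the tool pointing down it reaches from about 0.325 to 0.775 m from the base axis. Payload 5.5 kg.
Tool frame: the origin (TCP) lies at the very end of the fingers, on their centre line; the grasp point (between the pads) lies 19 mm behind it; z points along the fingers, y is the direction in which the jaws open and shut (so a half turn about z gives the same grasp; the last joint's range is limited). The gripper opens to 85 mm and grips with 20 to 120 N. Pads are 22 mm wide; open, the fingers measure 114 mm over their backs; the gripper's body (76 mm by 85 mm) begins 54 mm behind the grasp point. The pads swing forward as they close: fully open they stand 13 mm farther back than shut.
Start: joints at [-1.347, 0.091, 1.231, -0, 1.82, -0.057], TCP at [0.166, -0.577, 0.231] pointing down, gripper open.
Joint ranges: [-2.87, 2.87], [-0.86, 2.18], [0.17, 2.46], [-1.51, 4.65], [0.06, 2.69], [-2.65, 2.65]. Speed limits (rad/s): [2.57, 2.57, 3.01, 3.14, 3.14, 3.14].

INTERFACE

Orientations are given as a 3x3 rotation matrix whose columns are the frame's x, y, z axes.
In Python, from bench import get_state, read_camera, finish_job, recognise gives the robot as it stands.
- The arm moves only by the tool move_arm, never from a script. Its argument "targets" is a list of rows, each a list of 3 entries, a list of its own where there are three numbers: the turn, a rotation vector about the tool's x, y, z scaled (see below), then the shift along the tool's x, y, z scaled (see below), then the closure, from 0 (fully open) to 1 (shut). A call has 1 to 20 rows; each row is the pose to reach, as a shift and turn from the pose measured when the call began, along the tool's axes at that moment; what a row does not reach only later rows make up. The controller multiplies each number of a shift by 0.6 m and each number of a turn by 30 degrees. A row lasts 1/10 s, in which the tool goes at most 50 mm and 8.59 degrees, less where a joint would pass 70% of its speed; a pose out of reach is approached as far as the arm can. A call with a number of a shift or a turn outside -1 to 1 is refused whole. A call with a gripper value outside its range is refused whole. The fingers move at their own pace and stop on an object; "newtons" is the grip in N (left out, the last holds). Time passes only in rows, so rows that repeat a pose let the fingers close. It gives the time, the measured TCP pose, the force and the opening at its end, in the units of the state.
- get_state(): the state, without advancing time (a new reading comes with each control period).
- read_camera(name): name is "side" or "top"; returns a dict with "pixels" (480x640x3 uint8, red, green, blue), "z_map" (480x640 float32, m along the optical axis (not along the pixel's ray), 0 where there is no reading), "intrinsics" (3x3 intrinsics, pixels), "camera_from_world" (4x4, takes a point from world to camera coordinates). Camera axes: x right, y down, z forward; pixel columns grow to the right and rows downward; lengths in m; the calibration is good to about 2 mm. A picture is of the moment at which its call begins.
- finish_job(): hands the job in, once; it reports no verdict.
Trained networks look in a picture, given as the dict that the camera call returned (one of the last four; its "shot" number tells which), for a name from the list of things; names that differ only in an ending like _2 or _b are one class to them, and where a whole thing is asked for, a point or a joint stands for the part that bears it (a point fixed in the world has none). Each returns a list of dicts, best first, with "confidence" (0 to 1); they miss things now and then, are a little off and sometimes report something else, mostly with a low value. They report only what shows in the picture. A call takes as long as a camera call. They do not tell look-alikes from the thing itself.
- recognise(picture, target): "bbox" ([left, top, right, bottom] in pixels, round what is visible of it).
The state is a dict: "clock": time; "joint_pos": joint angles; "qvel": joint speeds; "tau": joint torques, N m; "eef_pos": TCP position; "tool_rot": TCP orientation; "force": force on the tool from outside, world axes, zero at the start; "wrist_torque": the same for the moment, N m; "grip_width": opening from 0.0 (shut) to 1.0 (fully open).
Only numpy, scipy, OpenCV 4.12 (cv2) and the standard library are available. Lean on these libraries where they do the work, as an engineer would, in place of code of your own. Each camera call takes 0.05 s, during which the arm holds its last target.

## Working session

There is one attempt and no reset: what is moved stays moved. The work goes in short steps, Python scripts to look and compute and a tool call to move; the robot and the scene stay as the last step left them, time stands still between calls to the robot, and variables do not carry over. Pictures are saved under pics/ and viewed, and the job is handed in when it is done.

Besides the shell and the picture viewer there is one more tool, called as name(argument=value, ...) on one line, values as JSON. move_arm: Moves the arm, as the interface text tells. Shifts and turns lie within -1 to 1; 1 stands for 0.6 m of shift or 30 degrees of turn. Its arguments: {"type":"object","properties":{"targets":{"type":"array"},"newtons":{"type":"number"}},"required":["targets"]}

```bash
ls; mkdir -p pics; cat > h.py <<'E'
import numpy as np, cv2, pickle
from bench import get_state, read_camera, finish_job, recognise
def save(n,img,s=1,crop=None):
    if crop: l,t,r,b=crop; img=img[t:b,l:r]
    if s!=1: img=cv2.resize(img,None,fx=s,fy=s,interpolation=cv2.INTER_CUBIC)
    cv2.imwrite('pics/'+n,img[:,:,::-1])
def cloud(p):
    z=p['z_map']; K=p['intrinsics']; v,u=np.mgrid[:480,:640]
    c=np.stack([(u-K[0,2])/K[0,0]*z,(v-K[1,2])/K[1,1]*z,z],-1)
    T=np.linalg.inv(p['camera_from_world'])
    w=c@T[:3,:3].T+T[:3,3]; w[z<=0]=np.nan
    return w
def proj(p,X):
    T=p['camera_from_world']; c=np.atleast_2d(X)@T[:3,:3].T+T[:3,3]; q=c@p['intrinsics'].T
    return q[:,:2]/q[:,2:]
E
python3 - <<'E'
from h import *
s=get_state(); print(s)
for n in ['side','top']:
    p=read_camera(n); pickle.dump(p,open(n+'0.pkl','wb')); save(n+'0.png',p['pixels'])
    T=np.linalg.inv(p['camera_from_world']); print(n,T.round(3),p['intrinsics'])
    for t in ['blank','stand','plain_stand','peg_tip','seat_face']:
        print(t,[(np.round(r['bbox']).tolist(),round(r['confidence'],2)) for r in recognise(p,t)][:5])
E
```

```text
pics
{'clock': 0.0, 'joint_pos': array([-1.34670472e+00,  9.18693785e-02,  1.23189428e+00, -1.16266522e-05,
        1.81981037e+00, -5.67116918e-02]), 'qvel': array([-0.00086149,  0.00011645, -0.00032878,  0.00015136,  0.00200308,
        0.00107536]), 'tau': array([ 6.52577601e-04, -4.58725047e+01, -4.18027639e+01,  9.33955334e-06,
        1.15113426e-02,  2.78750258e-05]), 'eef_pos': array([ 0.16620022, -0.5762218 ,  0.23013984]), 'tool_rot': array([[ 9.60833946e-01,  2.77124385e-01, -4.51289897e-04],
       [ 2.77124734e-01, -9.60832014e-01,  1.92933346e-03],
       [ 1.01051568e-04, -1.97883268e-03, -9.99998037e-01]]), 'force': array([-0.55394549,  0.27904   , -0.07075451]), 'wrist_torque': array([ 0.00819218,  0.00055894, -0.00567678]), 'grip_width': 0.9999595491744401}
side [[-0.876 -0.378  0.3    0.293]
 [-0.482  0.665 -0.57   0.538]
 [ 0.017 -0.644 -0.765  0.832]
 [ 0.     0.     0.     1.   ]] [[449.55466536   0.         328.25150417]
 [  0.         449.55466536 237.07489565]
 [  0.           0.           1.        ]]
blank [([399.0, 242.0, 433.0, 277.0], 0.84), ([359.0, 271
[... 423 characters left out ...]
98  0.061  0.486]
 [-1.     0.003  0.     0.001]
 [-0.001 -0.061 -0.998  0.979]
 [ 0.     0.     0.     1.   ]] [[449.75028334   0.         320.65016265]
 [  0.         449.75028334 234.75080025]
 [  0.           0.           1.        ]]
blank [([355.0, 286.0, 385.0, 317.0], 0.8), ([300.0, 269.0, 327.0, 297.0], 0.78), ([240.0, 280.0, 276.0, 315.0], 0.74), ([305.0, 313.0, 337.0, 349.0], 0.68)]
stand [([378.0, 166.0, 434.0, 238.0], 0.85), ([178.0, 263.0, 204.0, 342.0], 0.46)]
plain_stand [([203.0, 171.0, 259.0, 243.0], 0.7), ([378.0, 165.0, 435.0, 241.0], 0.42)]
peg_tip [([395.0, 191.0, 430.0, 224.0], 0.69), ([205.0, 168.0, 258.0, 241.0], 0.6)]
seat_face [([395.0, 191.0, 431.0, 221.0], 0.63)]
```

View pics/side0.png

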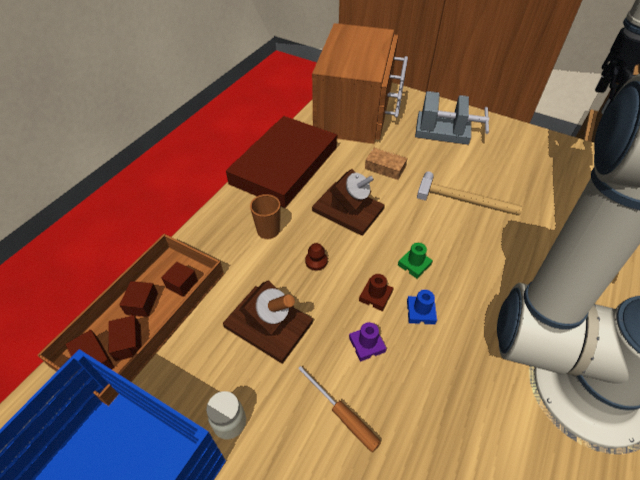

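View pics/top0.png

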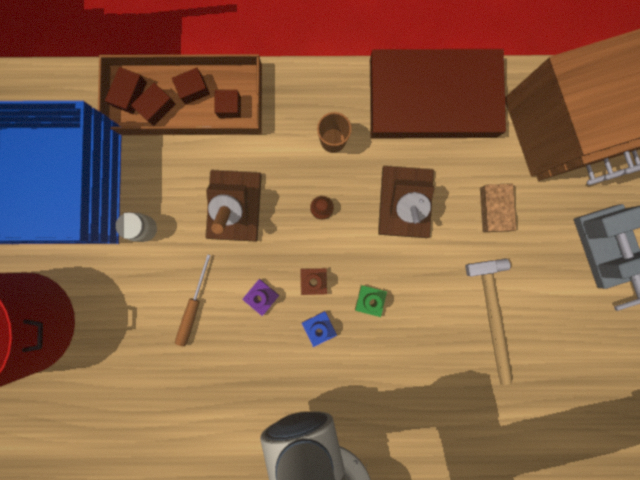

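```bash
python3 - <<'E'
from h import *
p=pickle.load(open('top0.pkl','rb')); save('topc.png',p['pixels'],5,(230,250,390,355))
save('topstand.png',p['pixels'],7,(365,155,445,245))
p=pickle.load(open('side0.pkl','rb')); save('sidec.png',p['pixels'],5,(340,235,445,365));save('sidestand.png',p['pixels'],7,(305,165,395,245))
E
```

```text
(no output)
```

View pics/topc.png

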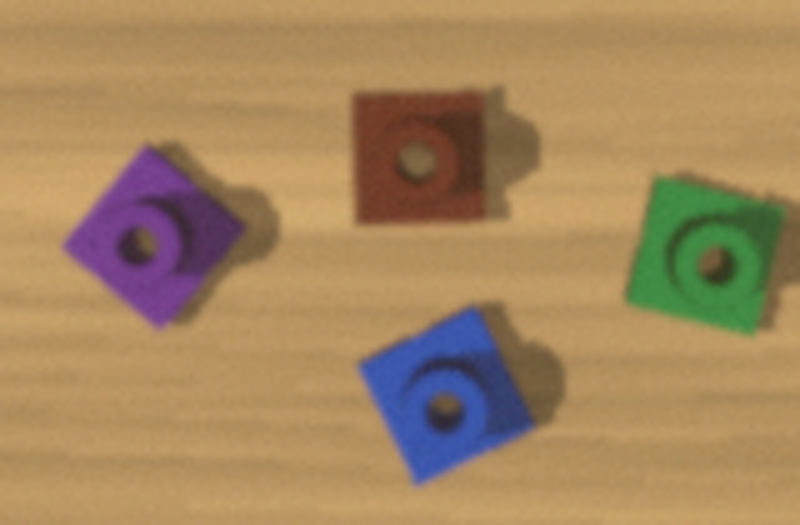

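View pics/topstand.png

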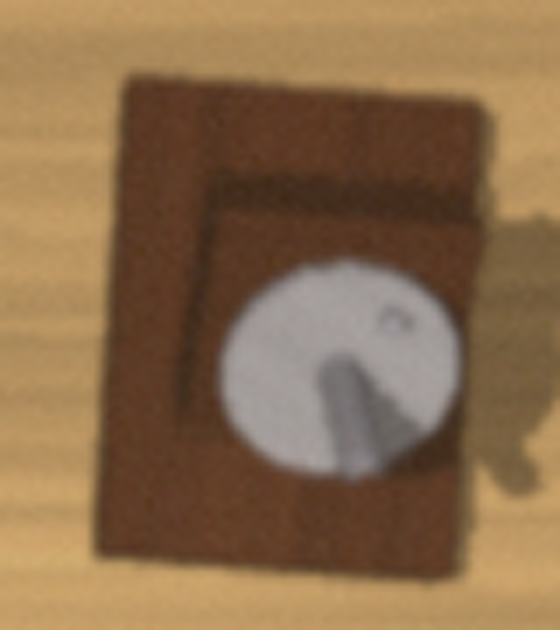

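View pics/sidestand.png

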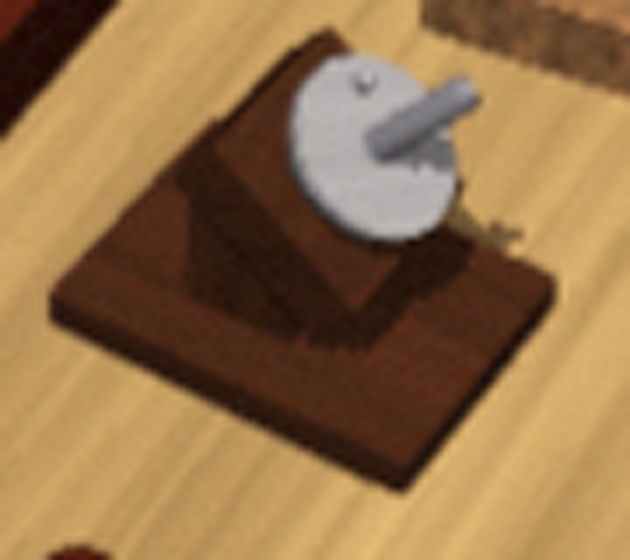

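View pics/sidec.png

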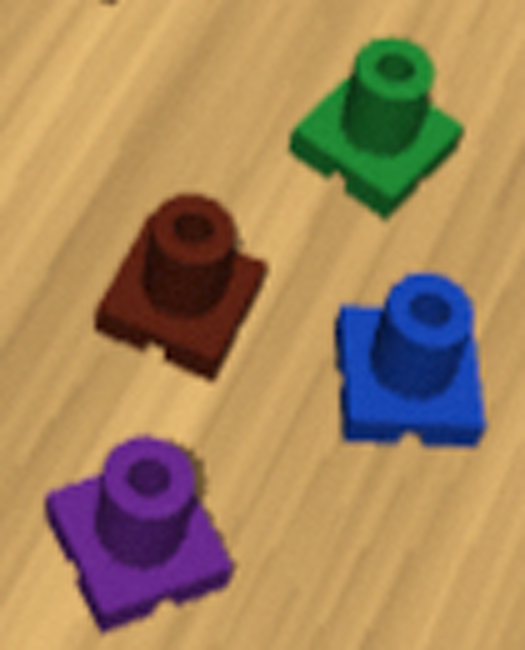

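```bash
cat > m.py <<'E'
from h import *
P={n:pickle.load(open(n+'0.pkl','rb')) for n in('top','side')}
# red-brown blank
for n,box in (('top',(295,264,332,302)),('side',(355,268,397,314))):
    p=P[n]; w=cloud(p); l,t,r,b=box; W=w[t:b,l:r].reshape(-1,3); C=p['pixels'][t:b,l:r].reshape(-1,3).astype(float)
    red=(C[:,0]>1.6*C[:,2])&(C[:,0]<140)
    tp=W[(np.abs(W[:,2]-.062)<.005)]
    pl=W[(np.abs(W[:,2]-.018)<.006)&red]
    tab=W[np.abs(W[:,2])<.006]
    print(n,'top',len(tp),tp.mean(0).round(4), cv2.minEnclosingCircle((tp[:,:2]*1000).astype(np.float32)),'table z',np.median(tab[:,2]).round(4))
    print('  plinth',len(pl),np.median(pl[:,2]).round(4),cv2.minAreaRect((pl[:,:2]*1000).astype(np.float32)))
# stand
for n,box in (('top',(372,160,440,243)),('side',(308,168,392,240))):
    p=P[n]; w=cloud(p); l,t,r,b=box; W=w[t:b,l:r].reshape(-1,3); C=p['pixels'][t:b,l:r].reshape(-1,3).astype(float)
    g=(C.max(1)-C.min(1)<30)&(C.mean(1)>120)&(W[:,2]>.06)
    G=W[g]
    # ransac plane
    rng=np.random.default_rng(0);best=0
    for _ in range(500):
        a=G[rng.choice(len(G),3,False)]; nn=np.cross(a[1]-a[0],a[2]-a[0]); L=np.linalg.norm(nn)
        if L<1e-6: continue
        nn/=L; m=np.abs((G-a[0])@nn)<.002
        if m.sum()>best: best=m.sum();M=m
    Q=G[M];c=Q.mean(0);nn=np.linalg.svd(Q-c)[2][2];nn*=np.sign(nn[2])
    print(n,'plate n',nn.round(3),'tilt',np.arccos(nn[2]),'yaw of -n_xy',np.arctan2(-nn[1],-nn[0]),best,len(G),c.round(4))
    base=W[(np.abs(W[:,2]-.02)<.004)]
    print('  base',np.median(base[:,2]),cv2.minAreaRect((base[:,:2]*1000).astype(np.float32)))
    # plate circle centre: in-plane minEnclosingCircle
    y=np.cross([0,0,1],nn);y/=np.linalg.norm(y);x=np.cross(y,nn)
    uv=np.c_[(Q-c)@x,(Q-c)@y]; cc,rr=cv2.minEnclosingCircle((uv*1000).astype(np.float32))
    print('  centre',(c+x*cc[0]/1e3+y*cc[1]/1e3).round(4),rr)
    h=(G-c)@nn; print('  peg tip h',np.sort(h)[-5:].round(4), G[np.argsort(h)[-5:]].mean(0).round(4))
E
python3 m.py
```

```text
top top 192 [0.4471 0.0174 0.0617] ((447.1324768066406, 17.57874298095703), 17.69980812072754) table z 0.0001
  plinth 412 0.018 ((446.9177551269531, 16.720001220703125), (55.2620964050293, 53.35734176635742), 0.004838432651013136)
side top 177 [0.4472 0.0171 0.0616] ((447.6489562988281, 15.631857872009277), 18.621925354003906) table z 0.0001
  plinth 356 0.0181 ((447.461181640625, 15.879727363586426), (56.508522033691406, 58.425716400146484), 1.694370985031128)
top plate n [-0.604  0.052  0.796] tilt 0.6508956940191439 yaw of -n_xy -0.08534616864648938 530 639 [ 0.5962 -0.1782  0.1021]
  base 0.020127053559662933 ((617.6865844726562, -182.1886749267578), (110.345703125, 150.23573303222656), 85.68379974365234)
  centre [ 0.5934 -0.1796  0.1001] 32.97857666015625
  peg tip h [0.0523 0.0547 0.0547 0.055  0.0554] [ 0.5634 -0.1759  0.1454]
side plate n [-0.599  0.053  0.799] tilt 0.6448758202253722 yaw of -n_xy -0.08811723784310925 302 424 [ 0.5955 -0.1776  0.1004]
  base 0.019863919185726997 ((647.8739013671875, -218.82794189453125), (213.6343536376953, 236.58836364746094), 15.576478958129883)
  centre [ 0.5951 -0.1816  0.1004] 33.06281661987305
  peg tip h [0.0502 0.0525 0.053  0.0534 0.0536] [ 0.5643 -0.1777  0.1427]
```

```bash
cat >> h.py <<'E'
def frame(yaw,tilt=.65):
    z=np.array([-np.sin(tilt)*np.cos(yaw),-np.sin(tilt)*np.sin(yaw),np.cos(tilt)])
    y=np.array([-np.sin(yaw),np.cos(yaw),0]); x=np.cross(y,z)
    return np.c_[x,y,z]
E
python3 - <<'E'
from h import *
P={n:pickle.load(open(n+'0.pkl','rb')) for n in('top','side')}
c=np.array([.594,-.1805,.1]);R=frame(-.08)
print(R.round(3))
for n,px in (('top',(398/7+365,318/7+155)),('side',(365/7+305,82/7+165))):
    p=P[n];T=np.linalg.inv(p['camera_from_world']);d=T[:3,:3]@np.linalg.inv(p['intrinsics'])@[*px,1];o=T[:3,3]
    for h in (.004,.006):
        t=((c+R[:,2]*h-o)@R[:,2])/(d@R[:,2]);q=R.T@(o+t*d-c);print(n,h,q.round(4),np.hypot(*q[:2]).round(4),np.arctan2(q[1],q[0]).round(3))
    a=np.linspace(0,2*np.pi,60)
    ring=c+(.033*np.c_[np.cos(a),np.sin(a),0*a])@R.T
    l,t0=(365,155) if n=='top' else (305,165); s=7
    im=cv2.resize(p['pixels'][t0:t0+85,l:l+90],None,fx=s,fy=s,interpolation=cv2.INTER_CUBIC)
    f=lambda X:np.round((proj(p,X)-[l,t0]+.5)*s-.5).astype(int)
    cv2.polylines(im,[f(ring)],True,(255,0,0),1)
    cv2.polylines(im,[f(c+(.0065*np.c_[np.cos(a),np.sin(a),0*a])@R.T+R[:,2]*.047)],True,(0,255,0),1)
    cv2.polylines(im,[f(c+(.003*np.c_[np.cos(a),np.sin(a),0*a])@R.T+R[:,2]*.055)],True,(0,255,0),1)
    bb=np.array([[-.075,-.055],[.075,-.055],[.075,.055],[-.075,.055]])
    cv2.line(im,tuple(f(c)[0]),tuple(f(c+R[:,2]*.055)[0]),(0,0,255),1)
    save('ov_'+n+'.png',im)
E
```

```text
[[ 0.794  0.08  -0.603]
 [-0.064  0.997  0.048]
 [ 0.605  0.     0.796]]
top 0.004 [ 0.0187 -0.0134  0.004 ] 0.023 -0.622
top 0.006 [ 0.0198 -0.0129  0.006 ] 0.0236 -0.578
side 0.004 [ 0.018  -0.0127  0.004 ] 0.022 -0.614
side 0.006 [ 0.0183 -0.0109  0.006 ] 0.0214 -0.537
```

View pics/ov_top.png

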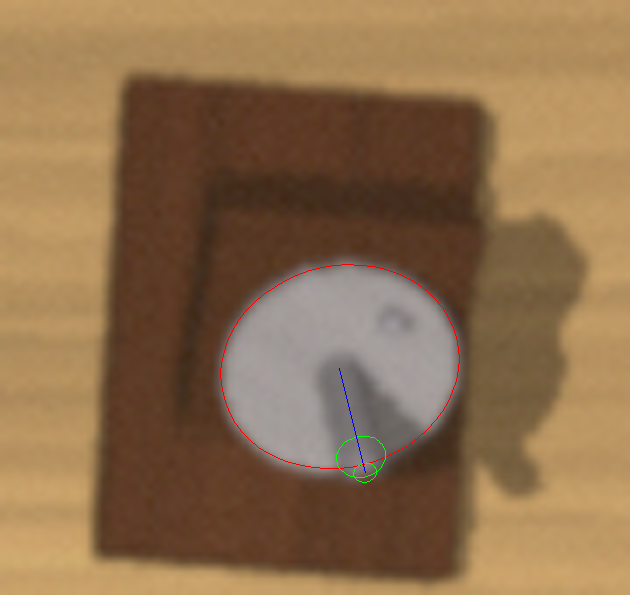

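View pics/ov_side.png

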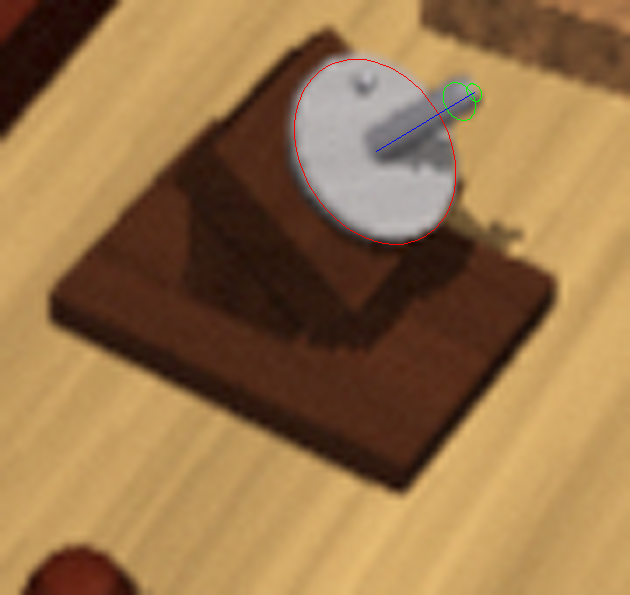

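```bash
python3 - <<'E'
from h import *
P={n:pickle.load(open(n+'0.pkl','rb')) for n in('top','side')}
a=cv2.resize(P['top']['pixels'][190:232,390:436],None,fx=9,fy=9,interpolation=cv2.INTER_CUBIC)
b=cv2.resize(P['side']['pixels'][168:210,342:388],None,fx=9,fy=9,interpolation=cv2.INTER_CUBIC)
im=np.hstack([a,b]); im=np.clip((im.astype(float)-60)*1.8,0,255).astype(np.uint8)
save('pegs.png',im)
w=cloud(P['top']);R=frame(-.08);c=np.array([.594,-.1805,.1])
for n in P:
    q=(cloud(P[n])-c)@R; m=(q[...,2]>.008)&(q[...,2]<.07)&(np.hypot(q[...,0],q[...,1])<.02)
    for lo in np.arange(.008,.058,.01):
        k=q[m&(q[...,2]>=lo)&(q[...,2]<lo+.01)]; print(n,lo.round(3),len(k),k.mean(0).round(4),k[:,:2].min(0).round(4),k[:,:2].max(0).round(4))
E
```

```text
top 0.008 18 [0.0038 0.0012 0.013 ] [-0.     -0.0049] [0.0059 0.0061]
top 0.018 18 [0.0035 0.0015 0.0228] [-0.0004 -0.0047] [0.0054 0.0066]
top 0.028 18 [0.0033 0.0015 0.033 ] [-0.0017 -0.0057] [0.0062 0.006 ]
top 0.038 17 [0.0041 0.0014 0.0429] [-0.003 -0.005] [0.0065 0.0057]
top 0.048 28 [0.0027 0.0014 0.0518] [-0.002  -0.0048] [0.0063 0.0064]
side 0.008 15 [0.0004 0.0027 0.0125] [-0.0052 -0.0001] [0.0063 0.0055]
side 0.018 17 [0.0003 0.0025 0.0233] [-0.0063 -0.0017] [0.0059 0.0054]
side 0.028 15 [0.0017 0.0028 0.0333] [-0.0049 -0.0023] [0.0057 0.0067]
side 0.038 19 [0.0009 0.0018 0.0432] [-0.0053 -0.0061] [0.0061 0.0047]
side 0.048 16 [0.0002 0.0003 0.0509] [-0.0057 -0.0068] [0.0053 0.0041]
```

View pics/pegs.png

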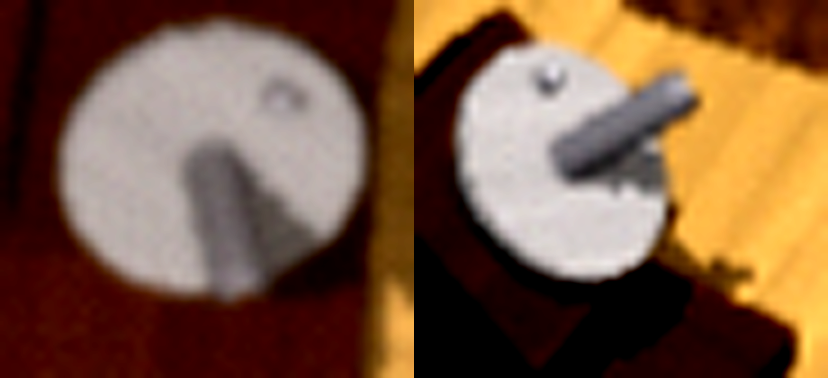

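```bash
cat >> h.py <<'E'
from scipy.spatial.transform import Rotation as Ro
def go(pos,R,s=None):
    s=s or get_state(); R0=s['tool_rot']
    t=Ro.from_matrix(R0.T@R).as_rotvec()/np.radians(30); d=R0.T@(np.array(pos)-s['eef_pos'])/.6
    print('turn',t.round(4).tolist(),'shift',d.round(4).tolist(),'dist',np.linalg.norm(d*.6).round(4))
C0=np.array([.594,-.180,.100]); RS=frame(-.08)
def stand_pose(phi,h):  # tool pose with blank-gap at phi, soles h above plate, TCP 24mm above soles
    z=-RS[:,2]; x=np.cos(phi)*RS[:,0]+np.sin(phi)*RS[:,1]; y=np.cross(z,x)
    return np.c_[x,y,z]
E
python3 - <<'E'
from h import *
R=np.diag([1.,-1,-1])
go([.4472,.0168,.13],R); go([.4472,.0168,.024],R)
E
```

```text
turn [0.0001, 0.0001, 0.5363] shift [0.7239, -0.8204, 0.1688] dist 0.6642
turn [0.0001, 0.0001, 0.5363] shift [0.7239, -0.8204, 0.3454] dist 0.6884
```

move_arm(targets=[[[0,0,0.536],[0.724,-0.82,0.169],0.3],[[0,0,0.536],[0.724,-0.82,0.169],0.3],[[0,0,0.536],[0.724,-0.82,0.169],0.3],[[0,0,0.536],[0.724,-0.82,0.169],0.3],[[0,0,0.536],[0.724,-0.82,0.169],0.3],[[0,0,0.536],[0.724,-0.82,0.169],0.3],[[0,0,0.536],[0.724,-0.82,0.169],0.3],[[0,0,0.536],[0.724,-0.82,0.169],0.3],[[0,0,0.536],[0.724,-0.82,0.169],0.3],[[0,0,0.536],[0.724,-0.82,0.169],0.3],[[0,0,0.536],[0.724,-0.82,0.169],0.3],[[0,0,0.536],[0.724,-0.82,0.169],0.3],[[0,0,0.536],[0.724,-0.82,0.169],0.3],[[0,0,0.536],[0.724,-0.82,0.169],0.3],[[0,0,0.536],[0.724,-0.82,0.169],0.3],[[0,0,0.536],[0.724,-0.82,0.169],0.3],[[0,0,0.536],[0.724,-0.82,0.169],0.3]], newtons=50)

```text
clock: 2.3
eef_pos: [0.4472, 0.0152, 0.1304]
tool_rot: [[1.0, -0.002, 0.001], [-0.002, -1.0, -0.001], [0.001, 0.001, -1.0]]
force: [0.3, 0.8, 0.3]
grip_width: 0.699
```

```bash
python3 - <<'E'
from h import *
R=np.diag([1.,-1,-1]); s=get_state(); print(s['clock'],s['eef_pos'],s['grip_width'])
go([.4472,.0168,.024],R)
p=read_camera('side'); save('s1.png',p['pixels'],4,(320,200,480,340))
E
```

```text
2.3 [0.44717657 0.01519555 0.13036205] 0.6990874956061044
turn [0.0012, -0.0012, -0.0033] shift [-0.0001, -0.0028, 0.1773] dist 0.1064
```

View pics/s1.png

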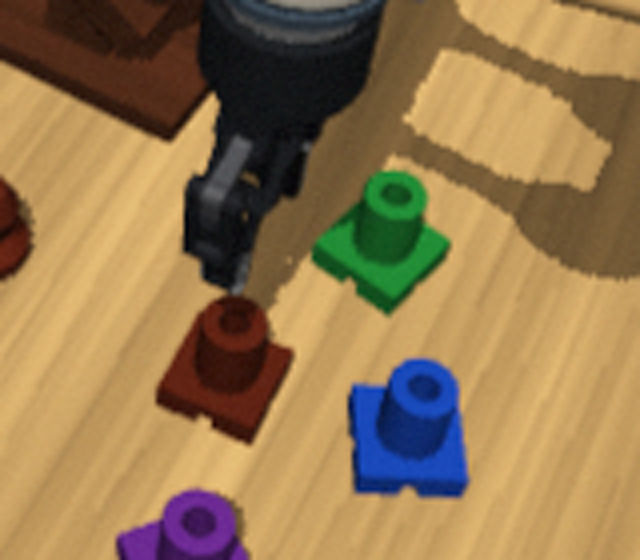

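The open fingers (crop ~(220,270)) hang right over the red-brown blank (235,340), with the look-alikes clear of them. Next I descend and grip.

move_arm(targets=[[[0,0,0],[0,-0.003,0.08],0.3],[[0,0,0],[0,-0.003,0.13],0.3],[[0,0,0],[0,-0.003,0.16],0.3],[[0,0,0],[0,-0.003,0.177],0.3],[[0,0,0],[0,-0.003,0.177],0.3],[[0,0,0],[0,-0.003,0.177],0.3],[[0,0,0],[0,-0.003,0.177],0.7],[[0,0,0],[0,-0.003,0.177],0.8],[[0,0,0],[0,-0.003,0.177],0.8],[[0,0,0],[0,-0.003,0.177],0.8],[[0,0,0],[0,-0.003,0.177],0.8],[[0,0,0],[0,-0.003,0.177],0.8]], newtons=50)

```text
clock: 3.55
eef_pos: [0.4484, 0.0168, 0.0259]
tool_rot: [[1.0, -0.002, 0.004], [-0.002, -1.0, -0.001], [0.004, 0.001, -1.0]]
force: [0.4, -1.1, 7.2]
grip_width: 0.4
```

```bash
python3 - <<'E'
from h import *
s=get_state(); print(s['clock'],s['eef_pos'],s['grip_width'],s['force'])
# lift straight
go([.4472,.0168,.18],np.diag([1.,-1,-1]))
h=.024+.100
go(C0+RS[:,2]*h,stand_pose(-.2,0))
E
```

```text
3.55 [0.44842728 0.01679202 0.02588359] 0.3996811154681546 [ 0.36526068 -1.14722162  7.23504668]
turn [0.0016, -0.0074, -0.0039] shift [-0.001, 0.0002, -0.2569] dist 0.1541
turn [0.0765, 1.2354, 0.5126] shift [0.1197, 0.318, -0.2873] dist 0.267
```

move_arm(targets=[[[0,0,0],[0,0,-0.03],0.8],[[0,0,0],[0,0,-0.1],0.8],[[0,0,0],[0,0,-0.18],0.8],[[0,0,0],[0,0,-0.257],0.8],[[0,0.2,0],[0,0,-0.257],0.8],[[0,0.5,0],[0,0.08,-0.257],0.8],[[0,0.7,0],[0,0.16,-0.28],0.8],[[0,0.8,0.1],[0,0.24,-0.287],0.8],[[0,0.8,0.2],[0,0.3,-0.287],0.8],[[0,0.8,0.2],[0,0.318,-0.287],0.8],[[0,0.8,0.2],[0,0.318,-0.287],0.8],[[0,0.8,0.2],[0,0.318,-0.287],0.8]], newtons=50)

```text
clock: 4.75
eef_pos: [0.4473, -0.1731, 0.1977]
tool_rot: [[0.907, -0.103, 0.408], [-0.103, -0.994, -0.022], [0.408, -0.022, -0.913]]
force: [0.2, -1.2, -2.0]
grip_width: 0.399
```

```bash
python3 - <<'E'
from h import *
s=get_state(); print(s['clock'],s['eef_pos'],s['grip_width'],s['force'],s['joint_pos'])
go(C0+RS[:,2]*(.026+.090),stand_pose(-.2,0))
E
```

```text
4.75 [ 0.44734472 -0.17311517  0.19769179] 0.3987019201497879 [ 0.21915603 -1.24805957 -2.0001798 ] [-0.59067113 -0.62010578  1.93404017  0.21224541  1.4626235   1.10395386]
turn [0.0294, 0.437, 0.3207] shift [0.1125, -0.0108, 0.0604] dist 0.0769
```

move_arm(targets=[[[0.02,0.25,0.15],[0.05,0,0],0.8],[[0.03,0.437,0.32],[0.1,-0.011,0.04],0.8],[[0.03,0.437,0.32],[0.113,-0.011,0.06],0.8],[[0.03,0.437,0.32],[0.113,-0.011,0.06],0.8],[[0.03,0.437,0.32],[0.113,-0.011,0.06],0.8],[[0.03,0.437,0.32],[0.113,-0.011,0.06],0.8]])

```text
clock: 5.35
eef_pos: [0.5243, -0.1736, 0.1937]
tool_rot: [[0.762, -0.234, 0.604], [-0.258, -0.965, -0.048], [0.594, -0.12, -0.796]]
force: [-0.5, 0.2, -1.4]
grip_width: 0.401
```

```bash
cat >> h.py <<'E'
def look(tag):
    s=get_state(); q=RS.T@(s['eef_pos']-C0); x=RS.T@s['tool_rot']
    print('t',s['clock'],'tcp in peg frame mm',(q*1e3).round(2),'phi',np.arctan2(x[1,0],x[0,0]).round(3),'toolz',x[:,2].round(4),'grip',s['grip_width'].__round__(4))
    print('F peg frame',(RS.T@s['force']).round(2),'tau',(RS.T@s['wrist_torque']).round(3),'q',s['joint_pos'].round(2))
    if not tag: return
    for n,(l,t,r,b) in (('top',(375,165,455,245)),('side',(305,135,405,235))):
        p=read_camera(n); pickle.dump(p,open(n+tag+'.pkl','wb'))
    a=pickle.load(open('top'+tag+'.pkl','rb'))['pixels'][165:245,375:455]; b=pickle.load(open('side'+tag+'.pkl','rb'))['pixels'][135:235,305:405]
    im=np.hstack([cv2.resize(a,(400,400),interpolation=cv2.INTER_CUBIC),cv2.resize(b,(400,400),interpolation=cv2.INTER_CUBIC)])
    save(tag+'.png',np.clip(im.astype(float)*1.4,0,255).astype(np.uint8))
E
python3 -c "
from h import *
look('a')"
```

```text
t 5.35 tcp in peg frame mm [  1.02   0.78 116.91] phi -0.198 toolz [ 7.e-04  8.e-04 -1.e+00] grip 0.4005
F peg frame [-1.25  0.15 -0.77] tau [0.008 0.496 0.029] q [-0.55 -0.61  2.    0.31  1.17  1.26]
```

View pics/a.png

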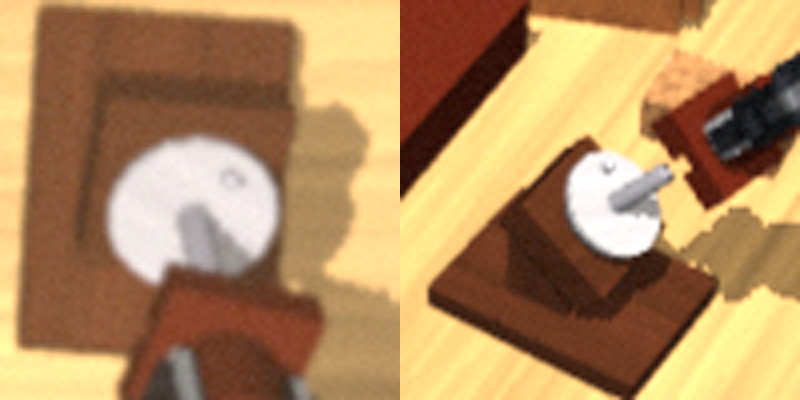

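```bash
cat > fit.py <<'E'
from h import *
import sys
from scipy.optimize import least_squares
tag=sys.argv[1]; s=get_state(); q0=RS.T@(s['eef_pos']-C0); x=RS.T@s['tool_rot']; phi=np.arctan2(x[1,0],x[0,0])
hs=q0[2]-.026
e1=np.array([np.cos(phi),np.sin(phi)]);e2=np.array([-e1[1],e1[0]])
for n in('top','side'):
    p=pickle.load(open(n+tag+'.pkl','rb')); w=(cloud(p)-C0)@RS; C=p['pixels'].astype(float)
    red=(C[...,0]>1.7*C[...,2])
    m=red&(np.hypot(w[...,0]-q0[0],w[...,1]-q0[1])<.045)&(w[...,2]>hs-.008)&(w[...,2]<hs+.07)
    K=w[m]; uv=np.c_[(K[:,:2]-q0[:2])@e1,(K[:,:2]-q0[:2])@e2,K[:,2]-hs]
    pl=uv[(uv[:,2]<.02)]
    up=uv[(uv[:,2]>.013)&(uv[:,2]<.023)&(np.abs(uv[:,:2]).max(1)<.026)&(np.hypot(uv[:,0],uv[:,1])>.021)]
    print(n,len(pl),'extent u',np.percentile(pl[:,0],[0,2,98,100]).round(4),'v',np.percentile(pl[:,1],[0,2,98,100]).round(4))
    if len(up)>20:
        A=np.c_[up[:,:2],np.ones(len(up))]; print('  upper face plane',np.linalg.lstsq(A,up[:,2],rcond=None)[0].round(4),len(up),'(expect 0.018)')
    print('  rect',cv2.minAreaRect((pl[:,:2]*1000).astype(np.float32)))
E
python3 fit.py a
```

```text
top 495 extent u [-0.0309 -0.0224  0.0272  0.0285] v [-0.0254 -0.0242  0.0307  0.031 ]
  upper face plane [-0.014  -0.0043  0.0186] 197 (expect 0.018)
  rect ((-1.0748729705810547, 2.480846405029297), (58.6410026550293, 56.44429397583008), 1.0722168684005737)
side 393 extent u [-0.0286 -0.0278  0.0269  0.0281] v [-0.0288 -0.0254  0.03    0.031 ]
  upper face plane [ 0.0024 -0.006   0.0181] 160 (expect 0.018)
  rect ((-0.4873332977294922, 1.1205177307128906), (55.94773483276367, 58.823524475097656), 1.317004919052124)
```

```bash
cat >> h.py <<'E'
def gp(x,y,z,phi):
    go(C0+RS@np.array([x,y,z])/1e3,stand_pose(phi,0))
E
python3 -c "
from h import *
gp(.5,-2,88,-.3)"
```

```text
turn [-0.0006, -0.0021, 0.1934] shift [-0.0003, 0.0038, 0.0484] dist 0.0291
```

move_arm(targets=[[[0,0,0.1],[0,0.004,0.02],0.8],[[0,0,0.193],[0,0.004,0.04],0.8],[[0,0,0.193],[0,0.004,0.048],0.8],[[0,0,0.193],[0,0.004,0.048],0.8],[[0,0,0.193],[0,0.004,0.048],0.8]])

```text
clock: 5.95
eef_pos: [0.5411, -0.1779, 0.1712]
tool_rot: [[0.734, -0.31, 0.605], [-0.354, -0.934, -0.049], [0.58, -0.178, -0.795]]
force: [-0.5, 0.1, -1.9]
grip_width: 0.399
```

```bash
python3 -c "
from h import *
look('b')"; python3 fit.py b
```

```text
t 5.95 tcp in peg frame mm [ 0.98 -2.17 88.72] phi -0.299 toolz [ 1.6e-03 -1.0e-04 -1.0e+00] grip 0.3986
F peg frame [-1.54  0.06 -1.19] tau [-0.027  0.51  -0.009] q [-0.54 -0.55  2.01  0.31  1.11  1.35]
top 447 extent u [-0.03   -0.0258  0.0271  0.0281] v [-0.027  -0.0247  0.0302  0.0314]
  upper face plane [-0.0066 -0.0058  0.0183] 186 (expect 0.018)
  rect ((-0.7713203430175781, 1.789480209350586), (56.424259185791016, 58.18567657470703), 2.186469554901123)
side 365 extent u [-0.029  -0.0281  0.0267  0.0279] v [-0.0294 -0.0251  0.0293  0.0298]
  upper face plane [ 0.0036 -0.0051  0.0179] 150 (expect 0.018)
  rect ((-0.5045108795166016, 0.6078281402587891), (56.084716796875, 59.40541458129883), 1.1325948238372803)
```

View pics/b.png

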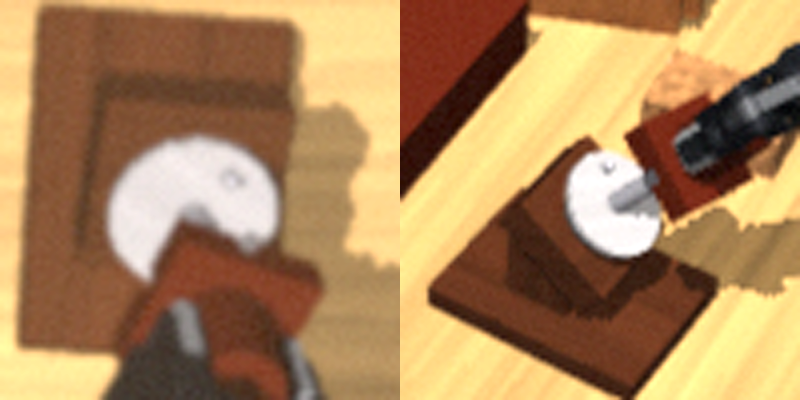

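```bash
python3 -c "
from h import *
gp(0,-1.7,70,-.3)"
```

```text
turn [-0.0006, -0.0044, 0.0018] shift [-0.0024, -0.0002, 0.0316] dist 0.019
```

move_arm(targets=[[[0,0,0],[-0.001,0,0.006],0.8],[[0,0,0],[-0.001,0,0.012],0.8],[[0,-0.004,0],[-0.002,0,0.018],0.8],[[0,-0.004,0],[-0.002,0,0.024],0.8],[[0,-0.004,0],[-0.002,0,0.028],0.8],[[0,-0.004,0],[-0.002,0,0.031],0.8],[[0,-0.004,0],[-0.002,0,0.031],0.8]])

```text
clock: 6.75
eef_pos: [0.5516, -0.1785, 0.1557]
tool_rot: [[0.735, -0.31, 0.603], [-0.355, -0.934, -0.048], [0.578, -0.179, -0.796]]
force: [0.1, -0.5, -1.0]
grip_width: 0.398
```

```bash
python3 -c "
from h import *
look('c')"; python3 fit.py c
```

```text
t 6.75 tcp in peg frame mm [-0.07 -1.85 70.  ] phi -0.299 toolz [-2.e-04  4.e-04 -1.e+00] grip 0.3984
F peg frame [-0.51 -0.46 -0.93] tau [ 0.011  0.407 -0.032] q [-0.53 -0.52  2.01  0.3   1.07  1.35]
top 417 extent u [-0.0302 -0.0253  0.0268  0.0274] v [-0.0268 -0.0251  0.0301  0.0312]
  upper face plane [-0.0297 -0.0034  0.0184] 183 (expect 0.018)
  rect ((-1.0243473052978516, 1.4186153411865234), (56.77326583862305, 57.9732551574707), 1.6244609355926514)
side 347 extent u [-0.0291 -0.0283  0.0264  0.0279] v [-0.029  -0.027   0.0297  0.0302]
  upper face plane [-0.0096 -0.01    0.0178] 143 (expect 0.018)
  rect ((-0.7244377136230469, 0.8782367706298828), (55.9428825378418, 58.66857147216797), 1.3569668531417847)
```

View pics/c.png

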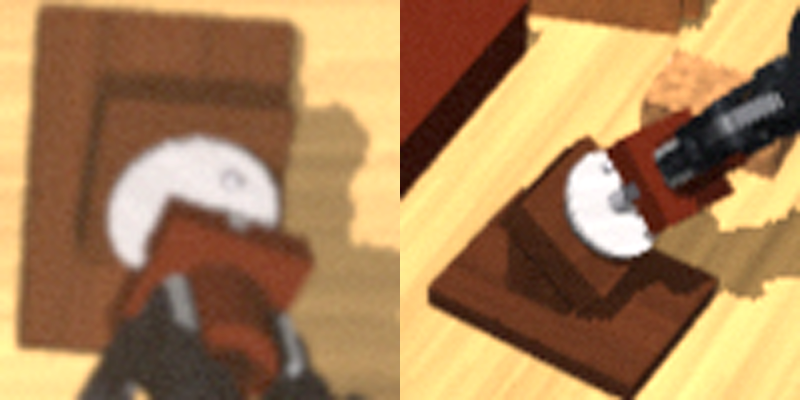

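```bash
python3 -c "
from h import *
gp(0.4,-1.7,42,-.3)"
```

```text
turn [-0.0006, -0.0004, 0.0019] shift [0.0002, -0.0004, 0.0472] dist 0.0283
```

move_arm(targets=[[[0,0,0],[0,0,0.006],0.8],[[0,0,0],[0,0,0.013],0.8],[[0,0,0],[0,0,0.02],0.8],[[0,0,0],[0.001,0,0.027],0.8],[[0,0,0],[0.001,0,0.034],0.8],[[0,0,0],[0.001,0,0.04],0.8],[[0,0,0],[0.001,0,0.044],0.8],[[0,0,0],[0.001,0,0.044],0.8]])

```text
clock: 7.65
eef_pos: [0.5679, -0.1799, 0.1348]
tool_rot: [[0.735, -0.31, 0.603], [-0.355, -0.934, -0.048], [0.578, -0.179, -0.796]]
force: [0.5, -0.1, -2.0]
grip_width: 0.396
```

```bash
python3 -c "
from h import *
look('d')
gp(.4,-1.7,33,-.3)"; python3 fit.py d
```

```text
t 7.65 tcp in peg frame mm [ 0.38 -1.96 43.47] phi -0.299 toolz [-5.e-04  6.e-04 -1.e+00] grip 0.3961
F peg frame [-0.81 -0.04 -1.92] tau [-0.058  0.463 -0.011] q [-0.51 -0.46  2.01  0.3   1.01  1.35]
turn [-0.0007, -0.0002, 0.0019] shift [-0.0008, -0.0004, 0.0182] dist 0.011
top 379 extent u [-0.0312 -0.0239  0.0272  0.0283] v [-0.027  -0.0253  0.03    0.0308]
  upper face plane [-0.0287 -0.0097  0.0185] 173 (expect 0.018)
  rect ((-1.4366073608398438, 1.480081558227539), (57.85136413574219, 58.5475959777832), 1.7843209505081177)
side 329 extent u [-0.0282 -0.0271  0.0266  0.0275] v [-0.0295 -0.0258  0.0293  0.0307]
  upper face plane [-0.0088  0.0091  0.0178] 140 (expect 0.018)
  rect ((-0.3105125427246094, 0.5830841064453125), (55.67975616455078, 60.204689025878906), 0.05763428285717964)
```

View pics/d.png

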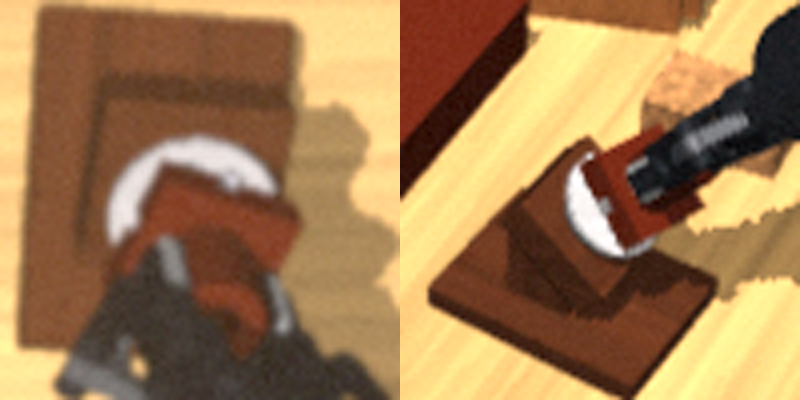

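move_arm(targets=[[[0,0,0],[0,0,0.006],0.8],[[0,0,0],[0,0,0.012],0.8],[[0,0,0],[0,0,0.015],0.8],[[0,0,0],[0,0,0.017],0.8],[[0,0,0],[0,0,0.018],0.8],[[0,0,0],[0,0,0.018],0.8],[[0,0,0],[0,0,0.018],0.8]])

```text
clock: 8.45
eef_pos: [0.5745, -0.1805, 0.127]
tool_rot: [[0.735, -0.31, 0.604], [-0.354, -0.934, -0.048], [0.579, -0.179, -0.796]]
force: [-0.1, 0.1, -1.8]
grip_width: 0.395
```

```bash
python3 -c "
from h import *
look('')
gp(.4,-1.7,32,-.3)"
```

```text
t 8.45 tcp in peg frame mm [ 0.9  -2.08 33.21] phi -0.299 toolz [ 4.e-04  2.e-04 -1.e+00] grip 0.3948
F peg frame [-1.19  0.05 -1.39] tau [-0.015  0.436 -0.007] q [-0.5  -0.43  2.    0.3   0.99  1.35]
turn [-0.0006, -0.0005, 0.0019] shift [-0.001, -0.0004, 0.002] dist 0.0014
```

move_arm(targets=[[[0,0,0],[-0.001,0,0.001],0.8],[[0,0,0],[-0.001,0,0.002],0.8],[[0,0,0],[-0.001,0,0.003],0.8],[[0,0,0],[-0.001,0,0.003],0.8]])

```text
clock: 8.85
eef_pos: [0.5752, -0.1804, 0.1255]
tool_rot: [[0.734, -0.31, 0.604], [-0.354, -0.934, -0.048], [0.579, -0.178, -0.796]]
force: [-1.9, -0.7, -0.2]
grip_width: 0.398
```

```bash
python3 -c "
from h import *
look('')
gp(.4,-1.7,31,-.3)"
```

```text
t 8.85 tcp in peg frame mm [ 0.53 -1.95 31.58] phi -0.299 toolz [ 7.e-04  1.e-04 -1.e+00] grip 0.3975
F peg frame [-1.52 -0.85  0.96] tau [0.005 0.501 0.073] q [-0.5  -0.43  2.    0.3   0.98  1.35]
turn [-0.0005, -0.0012, 0.0022] shift [-0.0003, -0.0003, 0.001] dist 0.0006
```

move_arm(targets=[[[0,0,0],[0,0,0.001],0.8],[[0,0,0.06],[0,0,0.001],0.8],[[0,0,0.12],[0,0,0.001],0.8],[[0,0,0.18],[0,0,0.001],0.8],[[0,0,0.24],[0,0,0.001],0.8],[[0,0,0.3],[0,0,0.001],0.8],[[0,0,0.34],[0,0,0.001],0.8],[[0,0,0.34],[0,0,0.001],0.8]])

```text
clock: 9.65
eef_pos: [0.5755, -0.1805, 0.1246]
tool_rot: [[0.668, -0.435, 0.603], [-0.514, -0.856, -0.048], [0.538, -0.278, -0.796]]
force: [-0.3, -0.6, -1.8]
grip_width: 0.396
```

```bash
python3 -c "
from h import *
look('')
gp(.5,-1.8,31,-.55)"
```

```text
t 9.65 tcp in peg frame mm [ 0.22 -1.93 30.74] phi -0.477 toolz [ 1.e-04  2.e-04 -1.e+00] grip 0.3959
F peg frame [-1.28 -0.66 -1.33] tau [-0.097  0.529  0.009] q [-0.5  -0.43  2.01  0.3   0.98  1.53]
turn [-0.0005, -0.0, 0.1392] shift [0.0003, -0.0004, -0.0004] dist 0.0004
```

move_arm(targets=[[[0,0,0],[0,0,0.001],0.8],[[0,0,0],[0,0,0.002],0.8],[[0,0,0],[0,0,0.002],0.8]])

```text
clock: 9.95
eef_pos: [0.5762, -0.1806, 0.1234]
tool_rot: [[0.668, -0.435, 0.603], [-0.514, -0.856, -0.048], [0.538, -0.278, -0.796]]
force: [-0.7, -1.8, -1.8]
grip_width: 0.398
```

```bash
python3 -c "
from h import *
look('e')"
```

```text
t 9.95 tcp in peg frame mm [ 0.05 -2.03 29.38] phi -0.477 toolz [-1.e-04  0.e+00 -1.e+00] grip 0.3977
F peg frame [-1.48 -1.87 -1.07] tau [-0.181  0.559 -0.005] q [-0.5  -0.43  2.    0.3   0.98  1.53]
```

View pics/e.png

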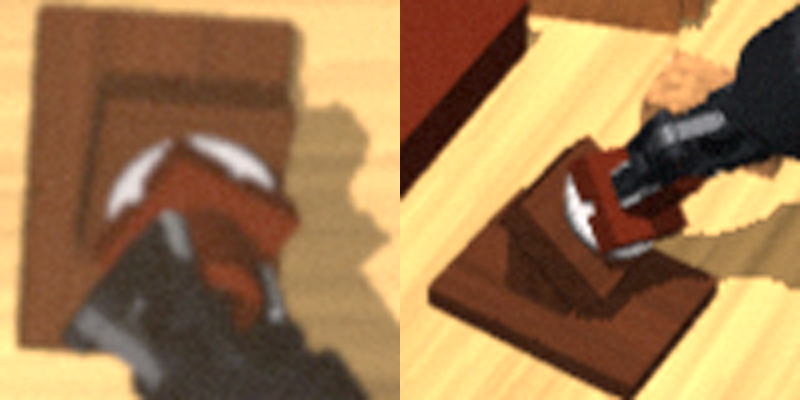

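move_arm(targets=[[[0,0,0.04],[0,0,0],0.8],[[0,0,0.08],[0,0,0],0.8],[[0,0,0.08],[0,0,0],0.8]])

```text
clock: 10.35
eef_pos: [0.5762, -0.1805, 0.1235]
tool_rot: [[0.649, -0.463, 0.603], [-0.55, -0.833, -0.048], [0.525, -0.301, -0.796]]
force: [-0.4, 0.1, -2.0]
grip_width: 0.398
```

```bash
python3 -c "
from h import *
look('')"
```

```text
t 10.35 tcp in peg frame mm [ 0.12 -1.88 29.45] phi -0.52 toolz [-0.e+00  3.e-04 -1.e+00] grip 0.398
F peg frame [-1.55  0.08 -1.34] tau [0.068 0.453 0.004] q [-0.5  -0.43  2.    0.3   0.98  1.58]
```

move_arm(targets=[[[0,0,0],[0,0,0.002],0.8],[[0,0,0],[0,0,0.004],0.8],[[0,0,0],[0,0,0.006],0.8],[[0,0,0],[0,0,0.006],0.8]])

```text
clock: 10.75
eef_pos: [0.5784, -0.1806, 0.1205]
tool_rot: [[0.649, -0.463, 0.603], [-0.55, -0.833, -0.048], [0.525, -0.301, -0.796]]
force: [-0.5, 0.2, -1.8]
grip_width: 0.393
```

```bash
python3 -c "
from h import *
look('')"
```

```text
t 10.75 tcp in peg frame mm [ 0.09 -1.85 25.73] phi -0.52 toolz [-1.e-04  4.e-04 -1.e+00] grip 0.3933
F peg frame [-1.53  0.16 -1.14] tau [ 0.009  0.485 -0.007] q [-0.5  -0.42  2.    0.3   0.97  1.58]
```

move_arm(targets=[[[0,0,0],[0,0,0.001],0.8],[[0,0,0],[0,0,0.002],0.8],[[0,0,0],[0,0,0.003],0.8],[[0,0,0],[0,0,0.003],0.8]])

```text
clock: 11.15
eef_pos: [0.5794, -0.1807, 0.1193]
tool_rot: [[0.649, -0.463, 0.603], [-0.55, -0.834, -0.048], [0.525, -0.301, -0.796]]
force: [-5.4, 1.7, 1.3]
grip_width: 0.397
```

```bash
python3 -c "
from h import *
look('')"
```

```text
t 11.15 tcp in peg frame mm [ 0.15 -1.83 24.14] phi -0.52 toolz [-3.e-04  5.e-04 -1.e+00] grip 0.3974
F peg frame [-3.57  1.27  4.4 ] tau [ 0.066  0.821 -0.006] q [-0.5  -0.41  2.    0.3   0.97  1.57]
```

move_arm(targets=[[[0,0,0],[0,0,0.001],0.8],[[0,0,0],[0,0,0.002],0.8],[[0,0,0],[0,0,0.0028],0.8],[[0,0,0],[0,0,0.0028],0.8],[[0,0,0],[0,0,0.0028],0.8]])

```text
clock: 11.65
eef_pos: [0.5801, -0.1807, 0.1185]
tool_rot: [[0.65, -0.463, 0.603], [-0.55, -0.834, -0.048], [0.525, -0.3, -0.796]]
force: [-9.1, 2.2, 3.7]
grip_width: 0.401
```

```bash
python3 -c "
from h import *
look('f')"
```

```text
t 11.65 tcp in peg frame mm [ 0.24 -1.84 23.02] phi -0.519 toolz [-7.e-04  5.e-04 -1.e+00] grip 0.4006
F peg frame [-5.13  1.43  8.56] tau [ 0.126  1.118 -0.019] q [-0.5  -0.41  2.    0.3   0.96  1.57]
```

View pics/f.png

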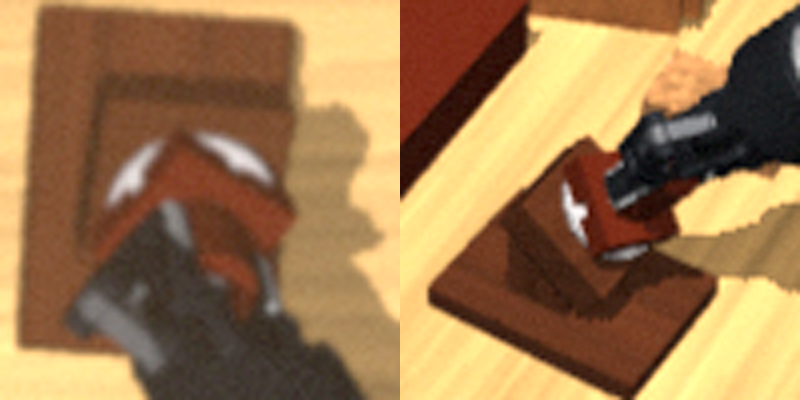

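move_arm(targets=[[[0,0,0],[0,0,0.0015],0.8],[[0,0,0],[0,0,0.0015],0.8],[[0,0,0],[0,0,0.0015],0.8],[[0,0,0],[0,0,0.0015],0.8]])

```text
clock: 12.15
eef_pos: [0.5803, -0.1808, 0.1183]
tool_rot: [[0.65, -0.463, 0.602], [-0.55, -0.834, -0.048], [0.524, -0.3, -0.797]]
force: [-9.7, 2.4, 5.0]
grip_width: 0.401
```

```bash
python3 -c "
from h import *
look('')"
```

```text
t 12.15 tcp in peg frame mm [ 0.26 -1.89 22.73] phi -0.519 toolz [-1.2e-03  4.0e-04 -1.0e+00] grip 0.4008
F peg frame [-4.81  1.64  9.97] tau [ 0.145  1.235 -0.044] q [-0.5  -0.41  2.    0.3   0.96  1.57]
```

move_arm(targets=[[[0,0,0],[0,0,-0.001],0.8],[[0,0,0],[0,0,-0.002],0.8],[[0,0,0],[0,0,-0.003],0.8],[[0,0,0],[0,0,-0.004],0.8],[[0,0,0],[0,0,-0.004],0.8],[[0,0,0],[0,0,-0.004],0.8]])

```text
clock: 12.75
eef_pos: [0.5789, -0.1806, 0.1201]
tool_rot: [[0.65, -0.463, 0.602], [-0.55, -0.834, -0.048], [0.524, -0.3, -0.797]]
force: [-2.2, 0.3, -0.0]
grip_width: 0.397
```

```bash
python3 -c "
from h import *
look('')"
```

```text
t 12.75 tcp in peg frame mm [ 0.21 -1.85 25.06] phi -0.519 toolz [-1.2e-03  5.0e-04 -1.0e+00] grip 0.397
F peg frame [-1.77  0.09  1.32] tau [0.08  0.588 0.001] q [-0.5  -0.41  2.    0.3   0.97  1.58]
```

move_arm(targets=[[[0,0,0],[0,0,0],0.5],[[0,0,0],[0,0,0],0.4],[[0,0,0],[0,0,0],0.3],[[0,0,0],[0,0,0],0.25],[[0,0,0],[0,0,0],0.25],[[0,0,0],[0,0,0],0.25]])

```text
clock: 13.35
eef_pos: [0.579, -0.1807, 0.1201]
tool_rot: [[0.65, -0.463, 0.602], [-0.55, -0.834, -0.048], [0.525, -0.3, -0.797]]
force: [0.5, 0.1, -0.7]
grip_width: 0.75
```

```bash
python3 -c "
from h import *
look('g')"
```

```text
t 13.35 tcp in peg frame mm [ 0.3  -1.86 25.08] phi -0.519 toolz [-1.1e-03  5.0e-04 -1.0e+00] grip 0.7503
F peg frame [-0.03  0.09 -0.82] tau [-0.001  0.277 -0.016] q [-0.5  -0.41  2.    0.3   0.97  1.58]
```

View pics/g.png

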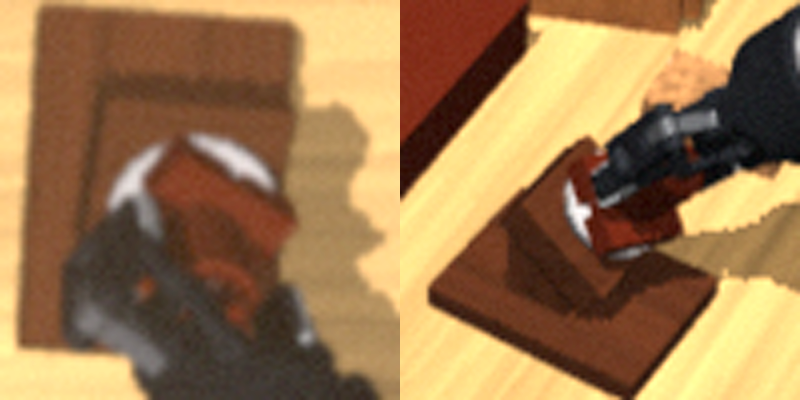

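The fingers are open and clear of the neck, and the blank is on the plate at side crop (630,210). I'll back off along the peg.

move_arm(targets=[[[0,0,0],[0,0,-0.01],0.25],[[0,0,0],[0,0,-0.03],0.25],[[0,0,0],[0,0,-0.06],0.25],[[0,0,0],[0,0,-0.1],0.25],[[0,0,0],[0,0,-0.15],0.25],[[0,0,0],[0,0,-0.2],0.25],[[0,0,0],[0,0,-0.2],0.25],[[0,0,0],[0,0,-0.2],0.25]])

```text
clock: 14.25
eef_pos: [0.5066, -0.1753, 0.2172]
tool_rot: [[0.648, -0.463, 0.604], [-0.549, -0.834, -0.05], [0.527, -0.3, -0.795]]
force: [0.1, 0.5, 0.1]
grip_width: 0.751
```

```bash
cat > fin.py <<'E'
from h import *
look('k')
for n in('top','side'):
    p=pickle.load(open(n+'k.pkl','rb')); q=(cloud(p)-C0)@RS; C=p['pixels'].astype(float)
    red=(C[...,0]>1.7*C[...,2]); r=np.hypot(q[...,0],q[...,1])
    up=q[red&(r>.021)&(r<.036)&(q[...,2]>.012)&(q[...,2]<.035)]
    top=q[(r<.018)&(q[...,2]>.04)&(q[...,2]<.08)]
    print(n,'plinth upper median h (18 = flush)',np.median(up[:,2]).round(4),np.linalg.lstsq(np.c_[up[:,:2],np.ones(len(up))],up[:,2],rcond=None)[0].round(3),len(up),'top h (62)',np.percentile(top[:,2],95).round(4))
    if n=='side': save('full_side.png',p['pixels']); save('k2.png',p['pixels'],8,(325,150,395,220))
E
python3 fin.py
```

```text
t 14.25 tcp in peg frame mm [  1.23  -2.29 146.26] phi -0.519 toolz [ 0.0013 -0.0012 -1.    ] grip 0.7506
F peg frame [0.13 0.55 0.  ] tau [-0.007  0.278 -0.041] q [-0.58 -0.66  1.99  0.31  1.23  1.57]
top plinth upper median h (18 = flush) 0.0178 [-0.018 -0.003  0.018] 335 top h (62) 0.0635
side plinth upper median h (18 = flush) 0.0171 [-0.    -0.001  0.017] 209 top h (62) 0.0629
```

View pics/k2.png

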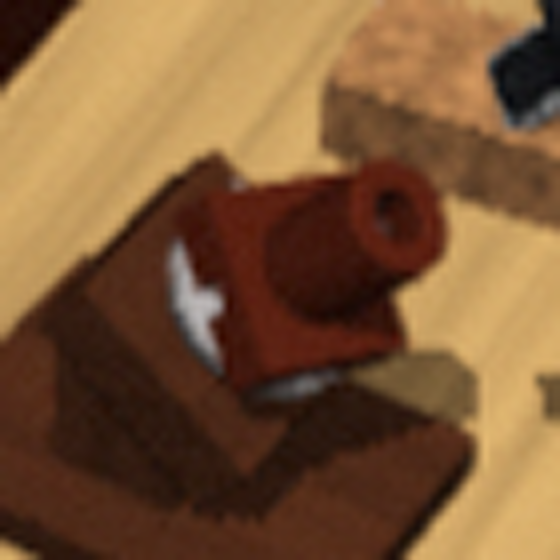

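View pics/full_side.png

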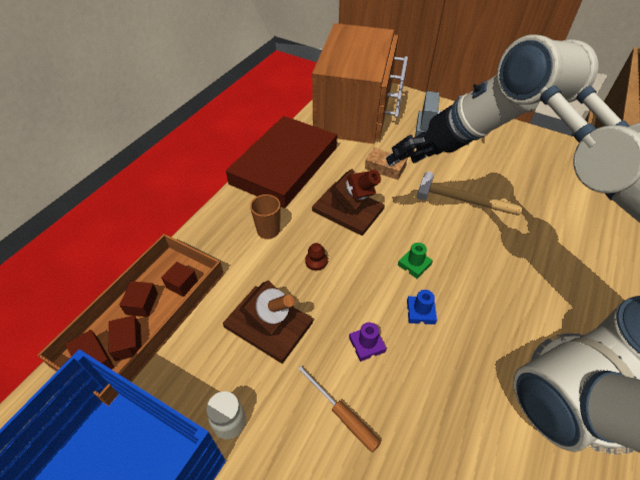

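The blank sits flush on the plate (side image ~(362,187)). The plinth's upper face is 17–18 mm above the plate, where 18 mm means flush. The gripper is clear, and the other things are where they were.

```bash
python3 -c "
from h import *
print(finish_job())"
```

```text
the job is handed in; nothing more can be done
None
```

The red-brown blank is on the slanted peg of the pinned stand, sitting flush on the plate. I handed the job in at about 14.4 s of the 54 s allowed.

**What I did:**
- I gripped the blank by its neck and slid it feet first down the peg.
- It met the pin at about 2.4 N. I pressed slightly harder and turned it until a gap dropped over the pin, at about -0.48 rad. Another -0.04 rad brought the sideways force back to its resting level.
- I pressed it home with about 11 N along the peg and roughly 5 N sideways. From the arm's travel and the spring rate, the plate gave about 3 mm. I did not measure the plate itself.
- I eased off, let go and backed the gripper away along the peg.

**Last checks:**
- **Flush:** both cameras put the plinth's upper face 17–18 mm above the plate, where 18 mm is flush, and the blank was untilted to within about 1°.
- **Forces:** the highest reading I took at the wrist was about 11 N. Readings came only at the ends of moves, so I did not see peaks in between.
- **Other things:** the gripper touched nothing after release, and in the final side picture nothing else appeared to have moved.

**Disagreements:**
- **Camera offset:** the cameras and the arm differed by about 1–2 mm sideways, which I corrected before sliding the blank on.
- **Pin angle:** the pictures put the pin at about -0.54 to -0.62 rad, and the blank ended free on it at -0.52 rad.
- **Grip:** while gripping, about 7 N of upward force showed, probably the fingertips touching the plinth. It was gone after lifting.

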